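Clear the gas hob, refit its knob and hold it pressed in

TASK

Get the gas hob ready for lighting. Hang the wire basket that stands on its front pan support by its handle on the empty prong of the utensil rail, then put the loose knob on the bare valve spindle, turned so that the flat in its bore meets the flat of the spindle, push it fully home and press it right in against the valve's spring. Finish while you still hold the knob pressed in, as one does until the flame catches; leave everything else where it stands.

Things in the scene. Friction and masses are not known exactly. Their poses are not given: they have to be found in the camera images.
- hob: Two-burner steel gas hob, fixed, 560 (x) by 300 (y) mm, deck 85 mm above the counter. Origin under its centre; -x side is the front (controls). Burners at x = -55 and +155 mm, y = 0, with black 202 mm square pan supports, top 118 mm up. Two valves in the deck at x = -230, y = +70 and -70 mm: either may be the bare one, the other carries a fitted knob like the loose one.
- basket: Round steel-wire basket, loose, about 0.25 kg, standing upright on the hob's front pan support. Diameter 96 mm, side 75 mm high, origin at the centre of its underside, z up. A fixed handle arches over it in its y-z plane: two 8 mm uprights at y = -49 and +49 mm and a level, flat-sided top bar along y, 9 mm thick (x), 10 mm high, 84 mm long.
- basket_handle (a point): Middle of the basket's handle: centre of its level top bar, 165 mm above the basket's underside. The bar runs along y, 42 mm either way. Axes as the basket's.
- rail: Free-standing steel utensil rail, fixed: 12 mm bar along its y (340 mm long, centre 231 mm up) on two posts; two prongs of 8 mm rod at y = +65 mm (empty) and y = -65 mm (holds a ladle). Origin on the counter under the bar's middle. Each prong runs level from the bar along the rail's -x for 120 mm, then slants up 10 mm farther out to 260 mm above the counter.
- hook_seat (a point): On top of the empty prong, 235 mm above the counter, 80 mm in front of the bar and 40 mm behind the upturned end: the place for the handle (its bar then lies across the prong, centre 5 mm above this point). Axes as the rail's: the prong runs along x, its free end at -x.
- knob: Loose black knob, 0.06 kg, standing bore down on the counter. Round skirt 50 mm across, 16 mm high; on it a bar grip along its x, 48 mm long, 18 mm wide (y), from 16 to 42 mm up; a pointed nose reaches to x = -31 mm. Origin: centre of the underside. Bore 16 mm deep, 13.2 mm in diameter, one flat 2.5 mm from the axis on the -x (nose) side, 3 mm countersink at the mouth.
- spindle_tip (a point): Centre of the tip of the bare brass spindle, which stands upright 25.5 mm above the deck when not pressed: 12 mm in diameter, chamfered tip, one flat 2 mm from the axis on its -x side. A seated knob's origin is 16 mm below this point, its x along this x (nose on the flat's side); keep within 5 degrees.
- valve_stem (a joint): How far the bare valve's spindle is pressed in (down), m: 0 free, 0.006 at its stop. Spring-loaded: about 4 N to start it, 10 N at the stop; it comes back up when let go.
- spindle (a joint): Turn of the bare spindle about its upright axis, rad; 0: its flat faces the hob's front; grows anticlockwise from above. Left anywhere from -0.7 to 0.7; turns with a little friction (0.05 N m).
- scourer: Yellow and green scouring sponge, 90 x 65 x 30 mm, on the counter; stays there.
- burner_cap: Spare dark burner cap, 68 mm disc, 14 mm high, on the counter; stays there.
- brush: Hand brush lying on the counter; stays there.
- spray_bottle: White trigger spray bottle, 220 mm high; stays there.
- food_can: Can, 86 mm wide, 115 mm high; stays there.
- carton: Cardboard carton, 110 x 170 x 130 mm; stays there.

How it is judged:
By the outcome, as a careful person would: the job done as asked, in the order asked, and still so for the second after the job is handed in, while the arm keeps its last pose, push and grip.
It also fails if it takes over 67 s, if anything falls off the work surface, if the arm or the gripper's body presses on something with over 40 N, if the wrist force passes 120 N, or if a joint passes its speed limit or range.

ROBOT

A 7-joint arm with a two-finger parallel gripper is mounted at the origin on the work surface. World frame = base frame: x ahead of the robot, y to its left, z up, the work surface at z = 0. Lengths are in m, angles in rad, forces in N, time in s.
With the tool pointing down it reaches from about 0.4 to 0.85 m from the base axis. Payload 10.4 kg.
Tool frame: the origin (TCP) lies at the very end of the fingers, on their centre line; the grasp point (between the pads) lies 19 mm behind it; z points along the fingers, y is the direction in which the jaws open and shut (so a half turn about z gives the same grasp; the last joint's range is limited). The gripper opens to 87 mm and grips with 3 to 60 N. Pads are 19 mm wide; open, the fingers measure 117 mm over their backs; the gripper's body (75 mm by 190 mm) begins 51 mm behind the grasp point.
Start: joints at [1.217, 0.332, -0.065, 1.46, 0.022, 1.35, -0.088], TCP at [0.203, -0.591, 0.223] pointing down, gripper open.
Joint ranges: [-2.6, 2.6], [-0.5, 2.12], [-1.47, 1.34], [0.16, 2.42], [-1.27, 4.41], [0.06, 2.06], [-2.6, 2.6]. Speed limits (rad/s): [2.22, 2.22, 2.79, 2.79, 3.14, 3.14, 3.14].

INTERFACE

Orientations are given as a unit quaternion [x, y, z, w].
In Python, from bench import r gives the robot as it stands.
- The arm moves only by the shell command python3 -m crank 'ROWS' [FORCE]. ROWS is JSON, a list of rows, each a list of 3 entries, a list of its own where there are three numbers: the opening, from -1 (shut) to 1 (fully open), so that 0 is half open, then the shift along the tool's x, y, z in mm, then the turn about the tool's z in degrees. A call has 1 to 12 rows; each row is the pose to reach, as a shift and turn from the pose commanded when the call began, along the tool's axes at that moment; what a row does not reach only later rows make up. A row lasts 1/12 s, in which the tool goes at most 41.7 mm and 7.16 degrees, less where a joint would pass 70% of its speed; a pose out of reach is approached as far as the arm can. A call with a gripper value outside its range is refused whole. The fingers move at their own pace and stop on an object; FORCE is the grip in N (left out, the last holds). Time passes only in rows, so rows that repeat a pose let the fingers close. It gives the time, the measured TCP pose, the force and the opening at its end, in the units of the state.
- r.read_state(): the state, without advancing time (a new reading comes with each control period).
- r.camera(name): name is "scene" or "top" or "wrist"; returns a dict with "pixels" (400x640x3 uint8, red, green, blue), "fov_y" (degrees; the focal length in pixels is half the picture's height over the tangent of half this angle, whatever the lens; pixels are square), "cx", "cy" (the principal point, pixels), "dist" ([k1, k2, p1, p2, k3] as OpenCV has them; the pictures are not rectified), "cam_to_world" (4x4, takes a point from camera to world coordinates). Camera axes: x right, y down, z forward; pixel columns grow to the right and rows downward; lengths in m; the calibration is good to about 2 mm. A picture is of the moment at which its call begins. There is no depth.
- r.close_job(): hands the job in, once; it reports no verdict.
The state is a dict: "time": time; "joint_positions": joint angles; "joint_vel": joint speeds; "joint_torque": joint torques, N m; "ee_pos": TCP position; "eef_rot": TCP orientation; "ft_force": force on the tool from outside, world axes, zero at the start; "torque": the same for the moment, N m; "width": finger opening in m.
Only numpy, scipy, OpenCV 4.12 (cv2) and the standard library are available. Lean on these libraries where they do the work, as an engineer would, in place of code of your own. Each camera call takes 0.05 s, during which the arm holds its last target.

## Working session

There is one attempt and no reset: what is moved stays moved. The work goes in short steps, Python scripts to look and compute and a shell command to move; the robot and the scene stay as the last step left them, time stands still between calls to the robot, and variables do not carry over. Pictures are saved under pics/ and viewed, and the job is handed in when it is done.

```bash
ls; mkdir -p pics
cat > h.py <<'E'
from bench import r
import numpy as np, cv2, json
def K(c):
    f=200/np.tan(np.radians(c['fov_y'])/2)
    return np.array([[f,0,c['cx']],[0,f,c['cy']],[0,0,1]])
def snap(n,f):
    c=r.camera(n); cv2.imwrite('pics/'+f+'.png',c['pixels'][:,:,::-1])
    d={k:(np.array(v).tolist() if k!='pixels' else None) for k,v in c.items()}
    json.dump(d,open('pics/'+f+'.json','w')); return c
def load(f): return json.load(open('pics/'+f+'.json'))
def ray(c,uv):
    p=cv2.undistortPoints(np.array([[uv]],float),K(c),np.array(c['dist'],float))[0,0]
    T=np.array(c['cam_to_world']); return T[:3,3],T[:3,:3]@np.array([p[0],p[1],1])
def atz(c,uv,z):
    o,d=ray(c,uv); return o+d*(z-o[2])/d[2]
def proj(c,P):
    T=np.linalg.inv(np.array(c['cam_to_world'])); P=np.atleast_2d(P).astype(float)
    return cv2.projectPoints(P,cv2.Rodrigues(T[:3,:3])[0],T[:3,3],K(c),np.array(c['dist'],float))[0][:,0]
def tri(obs):
    A=np.zeros((3,3));b=np.zeros(3)
    for c,uv in obs:
        o,d=ray(c,uv);d=d/np.linalg.norm(d);M=np.eye(3)-np.outer(d,d);A+=M;b+=M@o
    return np.linalg.solve(A,b)
E
python3 - <<'E'
from h import *
for n in('scene','top','wrist'):
    c=snap(n,n+'0'); print(n,c['fov_y'],c['cx'],c['cy'],c['dist'],np.round(c['cam_to_world'],3).tolist())
s=r.read_state(); print(s)
E
```

```text
pics
scene 57.18946853946137 325.7760431253728 195.8384530635502 [-0.03550904  0.          0.          0.          0.        ] [[-0.408, 0.501, -0.763, 1.421], [0.913, 0.202, -0.355, 0.368], [-0.024, -0.841, -0.54, 0.803], [0.0, 0.0, 0.0, 1.0]]
top 56.83431669652685 324.41964102525964 203.90125156628935 [0.01738721 0.         0.         0.         0.        ] [[0.006, -0.984, 0.176, 0.307], [-1.0, -0.007, -0.006, -0.039], [0.007, -0.176, -0.984, 1.414], [0.0, 0.0, 0.0, 1.0]]
wrist 67.29656283204616 317.6526669476046 196.39439993816103 [0.00931989 0.         0.         0.         0.        ] [[0.325, -0.909, -0.262, 0.275], [-0.946, -0.312, -0.088, -0.567], [-0.001, 0.276, -0.961, 0.384], [0.0, 0.0, 0.0, 1.0]]
{'time': 0.15, 'joint_positions': array([ 1.21741345,  0.33271104, -0.06469743,  1.46068209,  0.02160985,
        1.34990071, -0.08851855]), 'joint_vel': array([ 1.43947611e-04, -2.50477681e-03,  2.64711280e-05, -2.27902127e-03,
        1.63812192e-03,  4.39989622e-04, -8.14830098e-04]), 'joint_torque': array([-1.00928946e-05, -6.23635840e+01,  2.41145276e-02, -3.90139318e+01,
       -6.12236490e-02,  3.72795167e-02,  1.64012481e-04]), 'ee_pos': array([ 0.20290081, -0.59086962,  0.22197815]), 'eef_rot': array([ 9.86354132e-01,  1.64636792e-01, -1.08047960e-04, -4.91046788e-04]), 'ft_force': array([-0.62226587, -0.06596164, -0.48197257]), 'torque': array([0.04355279, 0.01832552, 0.0283156 ]), 'width': 0.08717556468269566}
```

View pics/scene0.png

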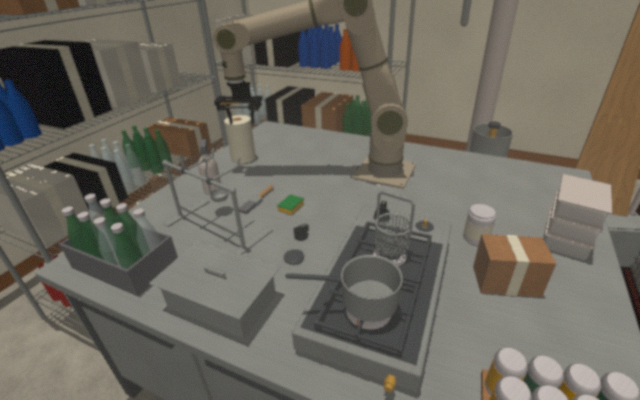

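View pics/top0.png

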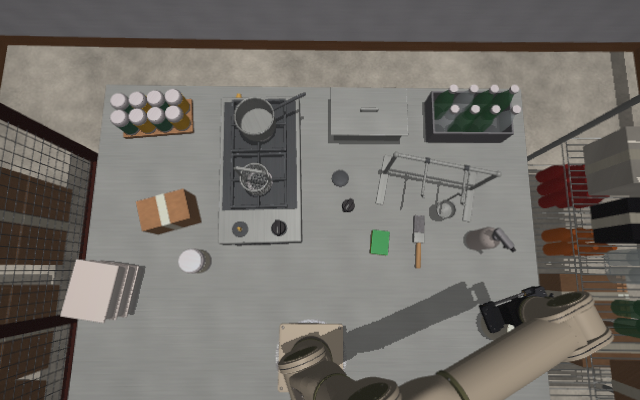

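View pics/wrist0.png

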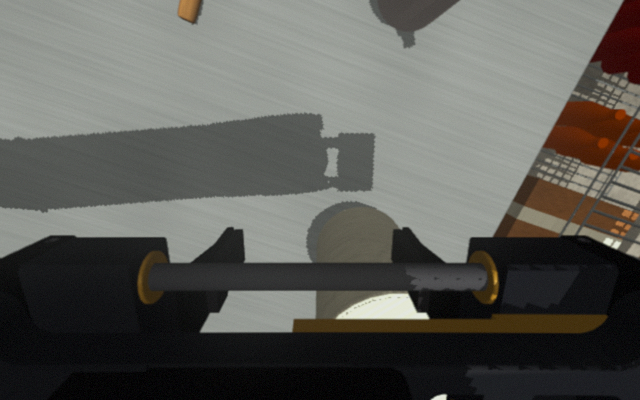

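Run:
```python
import cv2
a=cv2.imread('pics/top0.png')
cv2.imwrite('pics/t1.png',cv2.resize(a[80:260,200:360],None,fx=4.5,fy=3.3*1.0,interpolation=2) if 0 else cv2.resize(a[130:255,205:365],None,fx=4.7,fy=4.7,interpolation=2))
cv2.imwrite('pics/t2.png',cv2.resize(a[140:230,365:515],None,fx=5,fy=5,interpolation=2))
b=cv2.imread('pics/scene0.png')
cv2.imwrite('pics/s1.png',cv2.resize(b[180:290,345:465],None,fx=5,fy=5,interpolation=2))
cv2.imwrite('pics/s2.png',cv2.resize(b[140:275,150:320],None,fx=4.4,fy=4.4,interpolation=2))
```

```text
(no output)
```

View pics/t1.png

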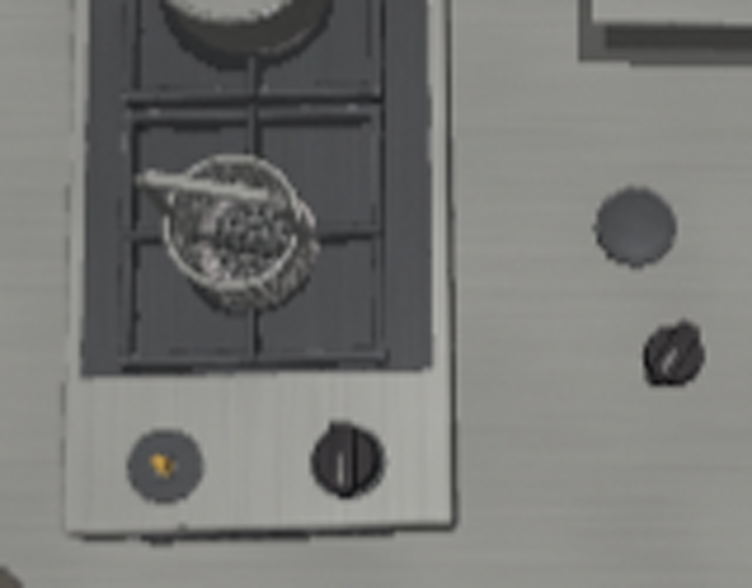

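View pics/t2.png

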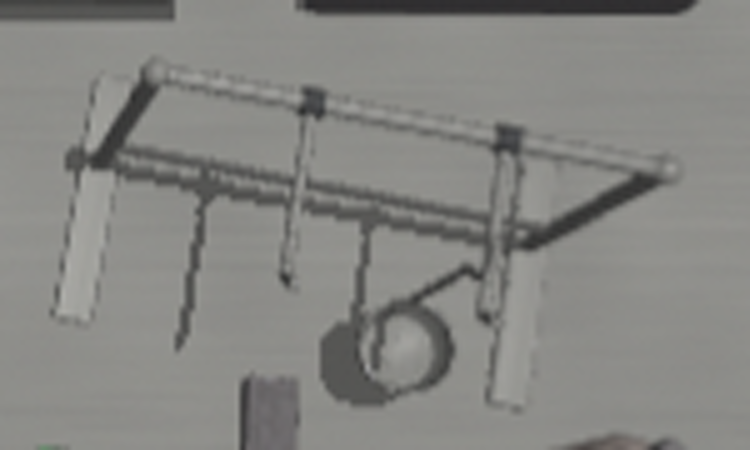

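View pics/s1.png

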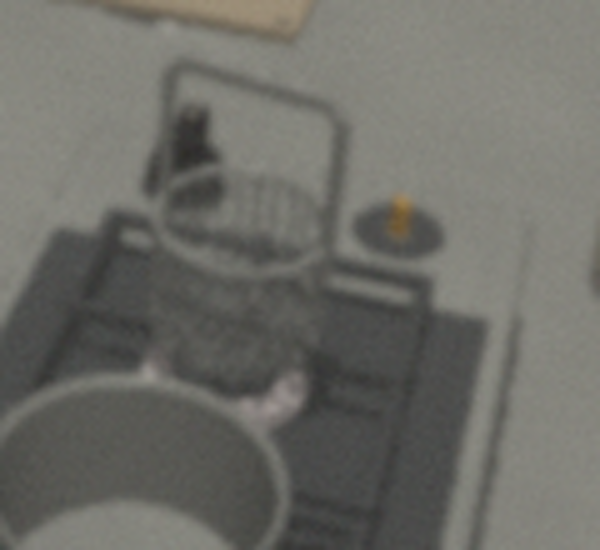

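View pics/s2.png

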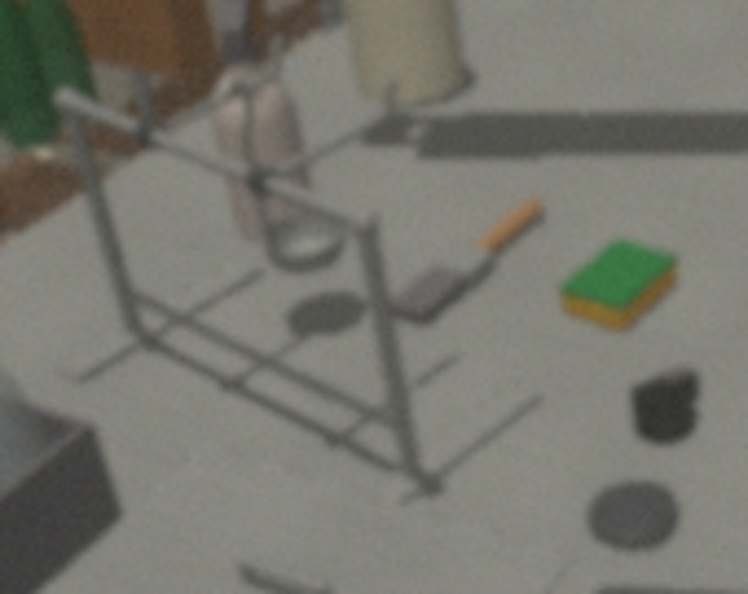

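Run:
```python
from h import *
c=load('top0')
t1=lambda x,y:(205+(x+.5)/4.7-.5,130+(y+.5)/4.7-.5)
t2=lambda x,y:(365+(x+.5)/5-.5,140+(y+.5)/5-.5)
P=lambda n,uv,z:print(n,np.round(atz(c,uv,z),4))
P('railL',t2(155,72),.231);P('railR',t2(670,170),.231);P('cL',t2(313,101),.231);P('cR',t2(508,137),.231)
P('tipL',t2(289,280),.26)
P('hL',t1(145,180),.283);P('hR',t1(268,192),.283)
P('spin',t1(162,463),.11);P('disc',t1(165,466),.086)
P('fit knob',t1(345,460),.11)
P('hobFL',t1(67,530),.085);P('hobFR',t1(455,523),.085)
P('knob top',t1(672,355),.03);P('knob nose',t1(690,322),.016);P('capc',t1(636,227),.014)
```

```text
railL [ 0.6894 -0.282   0.231 ]
railR [ 0.6243 -0.6196  0.231 ]
cL [ 0.67   -0.3865  0.231 ]
cR [ 0.6462 -0.5144  0.231 ]
tipL [ 0.5426 -0.3577  0.26  ]
hL [0.6227 0.2359 0.283 ]
hR [0.6151 0.1533 0.283 ]
spin [0.4512 0.2546 0.11  ]
disc [0.4515 0.2576 0.086 ]
fit knob [0.4543 0.1173 0.11  ]
hobFL [0.4024 0.3298 0.085 ]
hobFR [0.4094 0.0351 0.085 ]
knob top [ 0.5505 -0.1351  0.03  ]
knob nose [ 0.5805 -0.1509  0.016 ]
capc [ 0.6609 -0.1068  0.014 ]
```

```bash
cat >> h.py <<'E'
from scipy.spatial.transform import Rotation as R
def go(p,yaw=None):
    s=r.read_state(); M=R.from_quat(s['eef_rot']).as_matrix()
    d=M.T@(np.array(p)-s['ee_pos'])*1000
    y0=np.degrees(np.arctan2(M[1,0],M[0,0]))
    t=0 if yaw is None else -((yaw-y0+180)%360-180)
    print('t%.2f'%s['time'],'shift',np.round(d,1),'turn %.2f'%t,'| pos',np.round(s['ee_pos'],4),'yaw %.2f tilt %.2f'%(y0,np.degrees(np.arccos(-M[2,2]))),'F',np.round(s['ft_force'],1),'T',np.round(s['torque'],2),'w %.4f'%s['width'],'q',np.round(s['joint_positions'],2))
E
python3 - <<'E'
from h import *
c=load('top0');s=load('scene0')
t1=lambda x,y:(205+(x+.5)/4.7-.5,130+(y+.5)/4.7-.5)
t2=lambda x,y:(365+(x+.5)/5-.5,140+(y+.5)/5-.5)
s1=lambda x,y:(345+(x+.5)/5-.5,180+(y+.5)/5-.5)
s2=lambda x,y:(150+(x+.5)/4.4-.5,140+(y+.5)/4.4-.5)
for n,a,b in [('hL',t1(145,180),s1(338,110)),('hR',t1(268,192),s1(175,68)),('spin',t1(162,463),s1(402,200)),('ladle bowl',t2(400,345),s2(305,240)),('railL',t2(155,72),s2(368,225)),('railR',t2(670,170),s2(66,97)),('tipL',t2(289,280),s2(544,398))]:
    print(n,np.round(tri([(c,a),(s,b)]),4))
go([.622,.217,.40],85)
E
```

```text
hL [0.6234 0.2385 0.2791]
hR [0.6162 0.1526 0.2802]
spin [0.4508 0.2569 0.109 ]
ladle bowl [ 0.5321 -0.488   0.0757]
railL [ 0.6886 -0.2805  0.2298]
railR [ 0.6233 -0.6179  0.2329]
tipL [ 0.5603 -0.3431 -0.0014]
t0.15 shift [ 658.8 -628.1 -177.4] turn -66.05 | pos [ 0.2029 -0.5909  0.222 ] yaw 18.95 tilt 0.06 F [-0.6 -0.1 -0.5] T [0.04 0.02 0.03] w 0.0872 q [ 1.22  0.33 -0.06  1.46  0.02  1.35 -0.09]
```

```bash
python3 -m crank '[[1,[0,0,-42],0],[1,[0,0,-84],0],[1,[20,-20,-120],-6],[1,[45,-42,-150],-12],[1,[75,-72,-177],-18],[1,[105,-100,-177],-24],[1,[135,-129,-177],-30],[1,[165,-157,-177],-36],[1,[195,-186,-177],-42],[1,[225,-214,-177],-48],[1,[255,-243,-177],-54],[1,[285,-272,-177],-60]]'
python3 - <<'E'
from h import *
go([.622,.217,.40],85)
E
```

```text
time: 1.15
ee_pos: [0.3789, -0.2503, 0.3995]
eef_rot: [0.77, 0.638, -0.0, 0.0]
ft_force: [0.9, -0.8, 0.4]
width: 0.087
t1.15 shift [504.4 151.6  -0.7] turn -5.76 | pos [ 0.3789 -0.2503  0.3995] yaw 79.24 tilt 0.03 F [ 0.9 -0.8  0.4] T [ 0.   -0.13  0.03] w 0.0870 q [ 0.92 -0.06 -0.41  1.54 -0.02  1.66  0.32]
```

```bash
python3 -m crank '[[1,[38,11,0],-2],[1,[76,23,0],-4],[1,[115,35,0],-6],[1,[153,46,0],-6],[1,[191,58,0],-6],[1,[230,69,0],-6],[1,[268,81,0],-6],[1,[306,92,0],-6],[1,[344,104,0],-6],[1,[383,115,0],-6],[1,[421,127,0],-6],[1,[450,136,0],-6]]' && python3 -m crank '[[1,[27,8,0],0],[1,[42,12,0],0],[1,[42,12,0],0],[1,[42,12,0],0]]'
python3 - <<'E'
from h import *
go([.622,.217,.40],85)
snap('wrist','w1')
E
```

```text
time: 2.15
ee_pos: [0.5988, 0.1661, 0.3986]
eef_rot: [0.737, 0.676, -0.0, -0.001]
ft_force: [-0.7, -0.3, 0.9]
width: 0.0869
time: 2.48
ee_pos: [0.6138, 0.205, 0.3987]
eef_rot: [0.737, 0.676, -0.0, -0.001]
ft_force: [0.4, -0.5, 0.4]
width: 0.0866
t2.48 shift [12.7  7.2 -1.3] turn 0.06 | pos [0.6138 0.205  0.3987] yaw 85.06 tilt 0.08 F [ 0.4 -0.5  0.4] T [-0.07 -0.11 -0.02] w 0.0866 q [ 0.1   0.47 -0.81  1.02  0.34  1.78 -0.67]
```

View pics/w1.png

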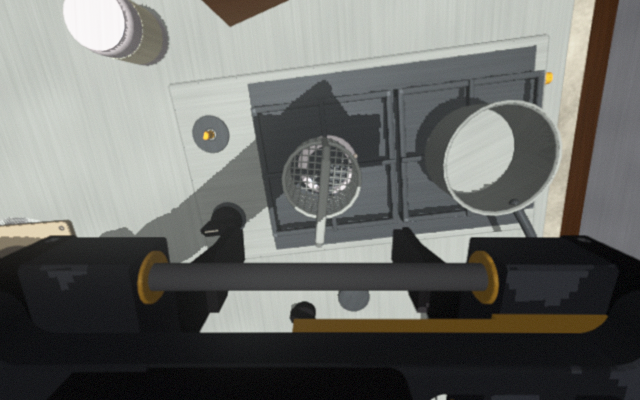

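Run:
```python
import cv2
a=cv2.imread('pics/w1.png')
cv2.imwrite('pics/w1a.png',cv2.resize(a[110:260,170:380],None,fx=3.8,fy=3.8,interpolation=2))
```

```text
(no output)
```

View pics/w1a.png

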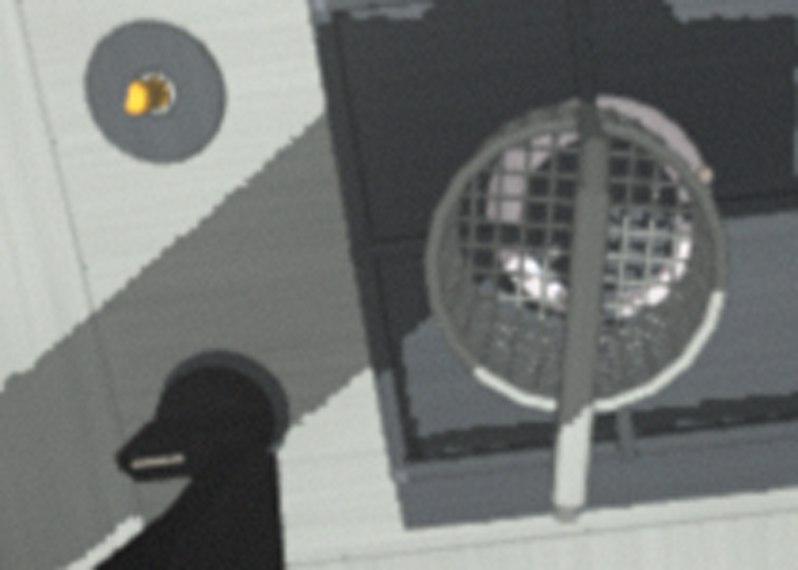

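Run:
```python
from h import *
c=load('w1')
w=lambda x,y:(170+(x+.5)/3.8-.5,110+(y+.5)/3.8-.5)
a=atz(c,w(593,115),.288);b=atz(c,w(569,512),.288)
print(a,b,np.linalg.norm(a-b),(a+b)/2,np.degrees(np.arctan2(a[1]-b[1],a[0]-b[0]))-90)
print(atz(c,w(137,97),.1105),atz(c,w(155,93),.086))
m=(a+b)/2; 
u=(a-b)/np.linalg.norm(a-b); g=m+.022*u; print(g)
go([g[0],g[1],.264],85)
```

```text
[0.62560637 0.25379624 0.288     ] [0.61132864 0.15264592 0.288     ] 0.10215303162719595 [0.61846751 0.20322108 0.288     ] -8.034425591329011
[0.45352432 0.2585817  0.1105    ] [0.45201664 0.25836507 0.086     ]
[0.6215424  0.22500513 0.288     ]
t2.53 shift [ 22.    5.8 135.3] turn -0.05 | pos [0.6139 0.2037 0.3993] yaw 84.95 tilt 0.03 F [ 0.5  0.  -0.5] T [-0.06 -0.09 -0.01] w 0.0870 q [ 0.1   0.47 -0.81  1.02  0.34  1.78 -0.67]
```

Run:
```python
from h import *
c=load('w1');t=load('top0')
w=lambda x,y:(170+(x+.5)/3.8-.5,110+(y+.5)/3.8-.5)
t1=lambda x,y:(205+(x+.5)/4.7-.5,130+(y+.5)/4.7-.5)
for p in [(428,253),(722,253),(575,97),(575,410),(575,253)]: print(atz(c,w(*p),.193))
for p in [(165,223),(300,223),(232,157),(232,291),(232,223)]: print(atz(t,t1(*p),.193))
T1=R.from_euler('z',-7,degrees=True).as_matrix()
for n,cc in (('w',c),('t',t)):
  for o in ([.619,.203],[.619,.197]):
    P=[np.array([*o,.283])+T1@np.array(v) for v in ([0,-.042,.005],[0,.042,.005],[0,-.053,-.01],[0,.053,-.01])]
    q=proj(cc,P); print(n,o,np.round((q-np.array([170,110]))*3.8 if n=='w' else (q-np.array([205,130]))*4.7).tolist())
```

```text
[0.56974699 0.20466659 0.193     ]
[0.66597649 0.19633394 0.193     ]
[0.62206062 0.25069026 0.193     ]
[0.6133012  0.14589881 0.193     ]
[0.61786631 0.20050386 0.193     ]
[0.61585682 0.24189049 0.193     ]
[0.61666128 0.14467255 0.193     ]
[0.66561448 0.19559601 0.193     ]
[0.5660962  0.19170785 0.193     ]
[0.61625825 0.19367382 0.193     ]
w [0.619, 0.203] [[575.0, 479.0], [588.0, 153.0], [572.0, 494.0], [589.0, 100.0]]
w [0.619, 0.197] [[577.0, 500.0], [590.0, 178.0], [574.0, 514.0], [591.0, 125.0]]
t [0.619, 0.203] [[253.0, 190.0], [128.0, 174.0], [273.0, 198.0], [118.0, 178.0]]
t [0.619, 0.197] [[262.0, 190.0], [137.0, 174.0], [282.0, 198.0], [126.0, 178.0]]
```

```bash
python3 - <<'E'
from h import *
go([.6217,.2218,.266],82)
E
python3 -m crank '[[1,[9,2,20],1],[1,[18,5,45],3],[1,[18.5,6,75],3],[1,[18.5,6,100],3],[1,[18.5,6,120],3],[1,[18.5,6,133],3],[1,[18.5,6,133],3]]'
python3 - <<'E'
from h import *
go([.6217,.2218,.266],82)
snap('wrist','w2')
E
```

```text
t2.53 shift [ 18.8   6.2 133.3] turn 2.95 | pos [0.6139 0.2037 0.3993] yaw 84.95 tilt 0.03 F [ 0.5  0.  -0.5] T [-0.06 -0.09 -0.01] w 0.0870 q [ 0.1   0.47 -0.81  1.02  0.34  1.78 -0.67]
time: 3.12
ee_pos: [0.621, 0.2196, 0.2641]
eef_rot: [0.756, 0.655, -0.002, -0.0]
ft_force: [0.1, -0.3, 0.6]
width: 0.0869
t3.12 shift [ 2.3  0.3 -1.9] turn -0.16 | pos [0.621  0.2196 0.2641] yaw 81.84 tilt 0.21 F [ 0.1 -0.3  0.6] T [-0.06 -0.13  0.01] w 0.0869 q [ 0.12  0.51 -0.8   1.26  0.36  1.52 -0.77]
```

View pics/w2.png

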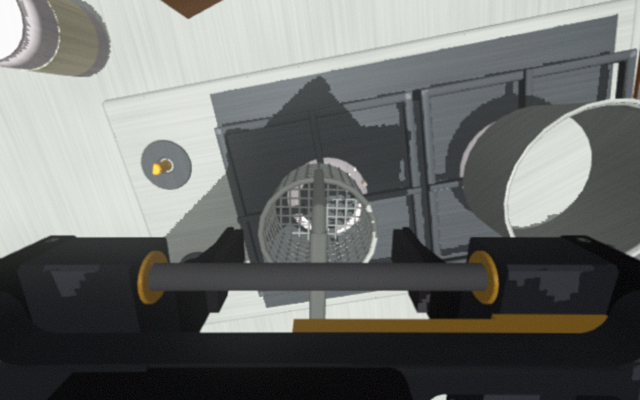

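Run:
```python
from h import *
import cv2
c=load('w2')
T1=R.from_euler('z',-8,degrees=True).as_matrix()
for o in ([.6185,.199],[.6185,.203]):
    P=[np.array([*o,.283])+T1@np.array(v) for v in ([0,-.042,.005],[0,.042,.005],[0,.053,-.01],[0,.049,-.165],[0.0,.02,.005])]
    print(np.round(proj(c,P)).tolist())
a=cv2.imread('pics/w2.png'); cv2.imwrite('pics/w2a.png',cv2.resize(a[130:340,230:410],None,fx=2.8,fy=2.8,interpolation=2))
```

```text
[[318.0, 363.0], [317.0, 225.0], [317.0, 195.0], [318.0, 157.0], [317.0, 265.0]]
[[317.0, 358.0], [316.0, 218.0], [316.0, 188.0], [317.0, 154.0], [316.0, 258.0]]
```

View pics/w2a.png

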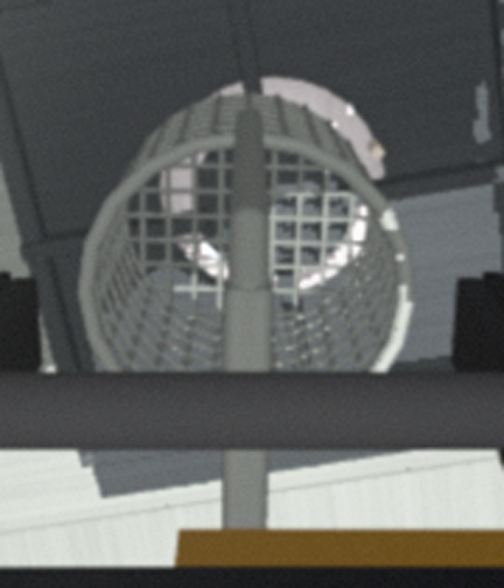

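```bash
python3 -m crank '[[1,[-1,0,-2],0],[0,[-3,0,-2],0],[-1,[-3,0,-2],0],[-1,[-3,0,-2],0],[-1,[-3,0,-2],0],[-1,[-3,0,-2],0],[-1,[-3,0,-2],0],[-1,[-3,0,-2],0],[-1,[-3,0,-2],0]]' 45
python3 - <<'E'
from h import *
go([.6217,.2218,.266],82)
E
```

```text
time: 3.92
ee_pos: [0.6211, 0.219, 0.2685]
eef_rot: [0.755, 0.656, -0.0, -0.0]
ft_force: [0.2, -0.8, -0.5]
width: 0.0417
t3.92 shift [2.8 0.2 2.5] turn -0.04 | pos [0.6211 0.219  0.2685] yaw 81.96 tilt 0.01 F [ 0.2 -0.8 -0.5] T [ 0.02 -0.08  0.04] w 0.0417 q [ 0.13  0.5  -0.8   1.26  0.35  1.52 -0.77]
```

```bash
python3 -m crank '[[-1,[0,0,2],0],[-1,[0,0,2],0],[-1,[0,0,2],0],[-1,[0,0,2],0],[-1,[0,0,2],0],[-1,[0,0,2],0],[-1,[0,0,2],0],[-1,[0,0,2],0],[-1,[0,0,-10],0],[-1,[0,0,-25],0],[-1,[0,0,-40],0],[-1,[0,0,-40],0]]' 45
python3 - <<'E'
from h import *
go([.6217,.2218,.266],82)
snap('wrist','w3');snap('scene','s3')
E
```

```text
time: 4.92
ee_pos: [0.6217, 0.2197, 0.3122]
eef_rot: [0.755, 0.656, 0.002, 0.001]
ft_force: [0.5, 1.1, -1.4]
width: 0.0085
t4.92 shift [ 2.  -0.4 46.2] turn -0.05 | pos [0.6217 0.2197 0.3122] yaw 81.95 tilt 0.24 F [ 0.5  1.1 -1.4] T [ 0.19 -0.17 -0.01] w 0.0085 q [ 0.11  0.49 -0.8   1.18  0.35  1.6  -0.76]
```

View pics/w3.png

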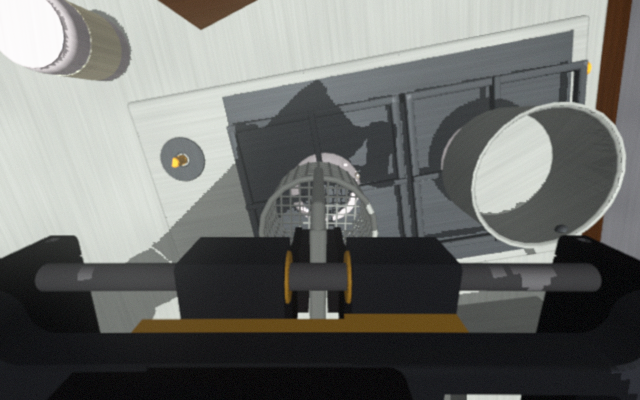

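View pics/s3.png

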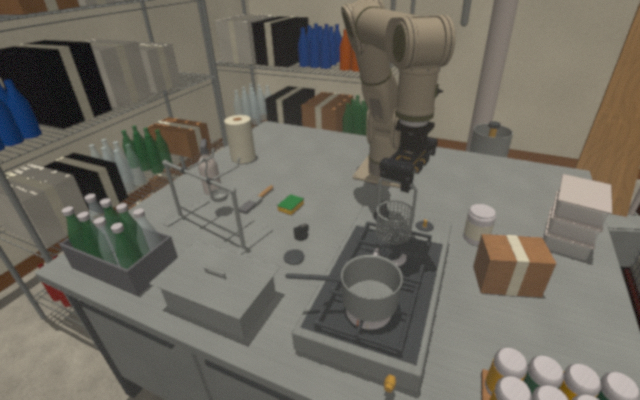

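Run:
```python
from h import *
go([.490,-.329,.322],79)
```

```text
t5.02 shift [-561.2  -53.3  -13.4] turn 2.96 | pos [0.6212 0.2192 0.3089] yaw 81.96 tilt 0.04 F [ 0.5 -1.  -2.9] T [ 0.01 -0.09  0.08] w 0.0084 q [ 0.11  0.49 -0.8   1.18  0.35  1.6  -0.76]
```

```bash
python3 -m crank '[[-1,[-5,0,-6],0],[-1,[-15,-1,-12],0],[-1,[-32,-3,-13],0.5],[-1,[-54,-5,-13],1],[-1,[-80,-8,-13],1.5],[-1,[-110,-10,-13],2],[-1,[-142,-13,-13],2.5],[-1,[-174,-16,-13],3],[-1,[-206,-19,-13],3],[-1,[-238,-22,-13],3],[-1,[-270,-25,-13],3],[-1,[-302,-28,-13],3]]'
python3 - <<'E'
from h import *
go([.490,-.329,.322],79)
E
```

```text
time: 6.02
ee_pos: [0.5499, -0.0785, 0.3217]
eef_rot: [0.772, 0.635, -0.0, 0.0]
ft_force: [0.5, 0.2, -1.4]
width: 0.0083
t6.02 shift [-2.573e+02 -1.050e+01 -1.000e-01] turn -0.11 | pos [ 0.5499 -0.0785  0.3217] yaw 78.89 tilt 0.04 F [ 0.5  0.2 -1.4] T [-0.   -0.18 -0.02] w 0.0083 q [ 0.68  0.21 -0.73  1.45  0.14  1.53 -0.24]
```

```bash
python3 -m crank '[[-1,[-31,-1,0],0],[-1,[-61,-3,0],0],[-1,[-91,-4,0],0],[-1,[-120,-5,0],0],[-1,[-148,-6,0],0],[-1,[-175,-7,0],0],[-1,[-200,-8,0],0],[-1,[-222,-9,0],0],[-1,[-240,-10,0],0],[-1,[-251,-10,0],0],[-1,[-256,-10,0],0],[-1,[-256,-10,0],0]]'
python3 - <<'E'
from h import *
go([.490,-.329,.322],79)
snap('wrist','w4');snap('top','t4');snap('scene','s4')
E
```

```text
time: 7.02
ee_pos: [0.4916, -0.3264, 0.3214]
eef_rot: [0.772, 0.635, -0.0, -0.0]
ft_force: [0.8, -0.0, -2.4]
width: 0.0083
t7.02 shift [-2.9 -1.1 -0.6] turn -0.14 | pos [ 0.4916 -0.3264  0.3214] yaw 78.86 tilt 0.02 F [ 0.8 -0.  -2.4] T [ 0.04 -0.09  0.02] w 0.0083 q [ 0.96  0.27 -0.57  1.37  0.15  1.54  0.21]
```

View pics/w4.png

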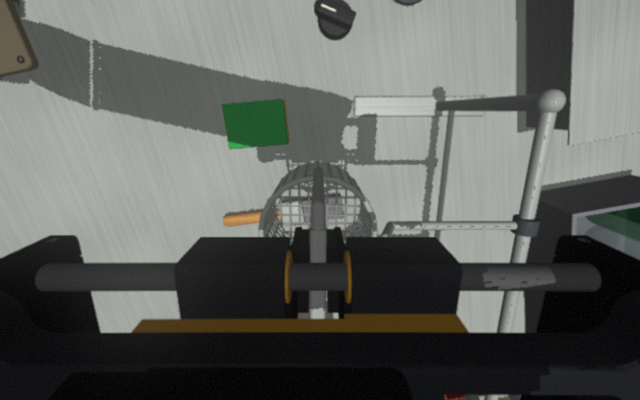

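View pics/t4.png

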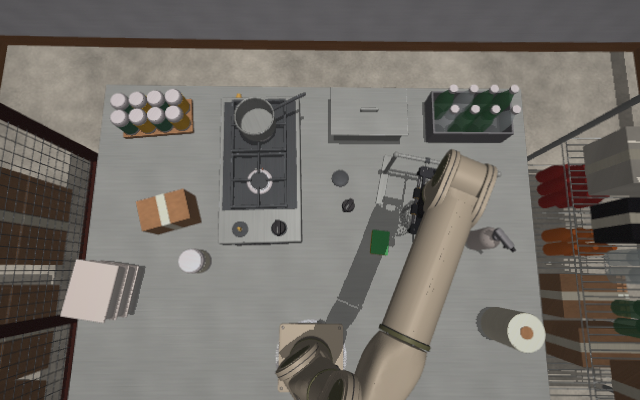

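View pics/s4.png

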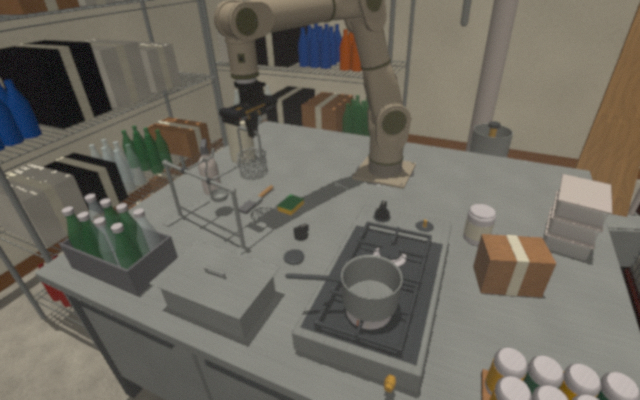

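Run:
```python
from h import *
c=load('w4')
a=cv2.imread('pics/w4.png'); cv2.imwrite('pics/w4a.png',cv2.resize(a[80:245,360:580],None,fx=3.6,fy=3.6,interpolation=2))
for n,uv,z in [('ball',(551,100),.231),('col',(526,226),.231),('tip',(391,230),.26),('mid',(450,226),.231)]: print(n,np.round(atz(c,uv,z),4))
rl=np.array([.6894,-.282]);rr=np.array([.6243,-.6196]);m=(rl+rr)/2;yv=(rl-rr)/np.linalg.norm(rl-rr);xv=np.array([yv[1],-yv[0]])
f=lambda x,y,z:np.r_[m+x*xv+y*yv,z]
P=[f(0,.17,.231),f(0,.065,.231),f(-.12,.065,.231),f(-.13,.065,.26),f(-.08,.065,.235)]
print(np.round(P,4).tolist(),np.round(proj(c,P),1).tolist())
```

```text
ball [ 0.6902 -0.2812  0.231 ]
col [ 0.6703 -0.3867  0.231 ]
tip [ 0.5464 -0.3541  0.26  ]
mid [ 0.6039 -0.3737  0.231 ]
[[0.689, -0.2839, 0.231], [0.6692, -0.387, 0.231], [0.5513, -0.3643, 0.231], [0.5415, -0.3624, 0.26], [0.5906, -0.3718, 0.235]] [[549.4, 103.7], [524.6, 226.5], [390.4, 226.9], [386.3, 240.5], [436.6, 228.5]]
```

View pics/w4a.png

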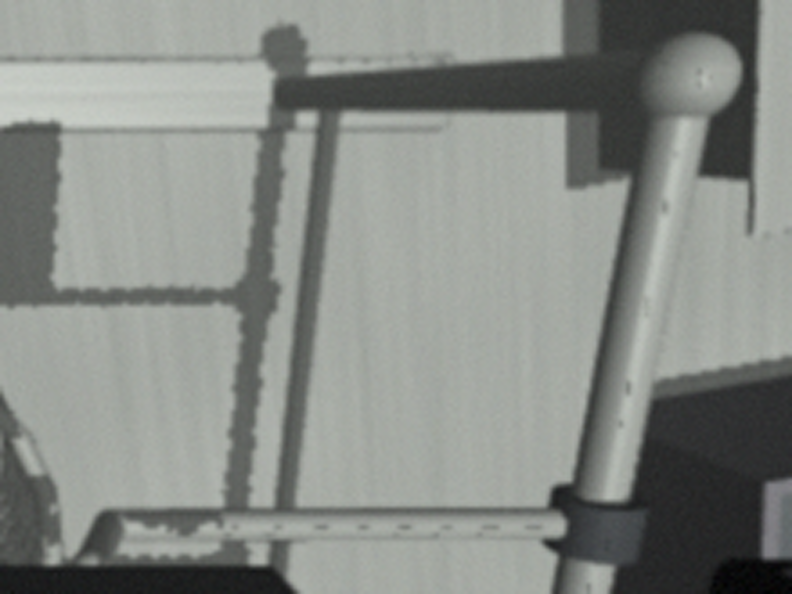

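Run:
```python
from h import *
go([.596,-.3484,.272],79.1)
```

```text
t7.17 shift [ -4.4 106.   49.8] turn -0.04 | pos [ 0.4928 -0.324   0.3218] yaw 79.06 tilt 0.03 F [ 0.3 -0.3 -2.1] T [ 0.01 -0.12 -0.01] w 0.0082 q [ 0.96  0.27 -0.57  1.37  0.15  1.54  0.21]
```

```bash
python3 -m crank '[[-1,[-2,0,12],0],[-1,[-4,0,30],0],[-1,[-4.4,0,45],0],[-1,[-4.4,0,50],0],[-1,[-4.4,8,50],0],[-1,[-4.4,22,50],0],[-1,[-4.4,40,50],0],[-1,[-4.4,60,50],0],[-1,[-4.4,80,50],0],[-1,[-4.4,96,50],0],[-1,[-4.4,106,50],0],[-1,[-4.4,106,50],0]]'
python3 - <<'E'
from h import *
go([.596,-.3484,.272],79.1)
snap('wrist','w5');snap('scene','s5')
a=cv2.imread('pics/s5.png'); cv2.imwrite('pics/s5a.png',cv2.resize(a[80:260,130:310],None,fx=3.3,fy=3.3,interpolation=2))
E
```

```text
time: 8.17
ee_pos: [0.598, -0.3492, 0.2713]
eef_rot: [0.771, 0.636, 0.001, -0.0]
ft_force: [0.2, 0.5, -1.5]
width: 0.0083
t8.17 shift [ 0.4 -2.1 -0.7] turn -0.04 | pos [ 0.598  -0.3492  0.2713] yaw 79.06 tilt 0.10 F [ 0.2  0.5 -1.5] T [ 0.11 -0.17 -0.02] w 0.0083 q [ 0.81  0.52 -0.55  1.15  0.26  1.53  0.12]
```

View pics/w5.png

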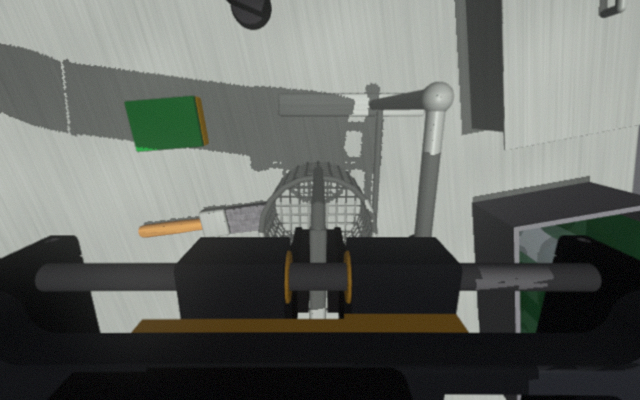

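View pics/s5a.png

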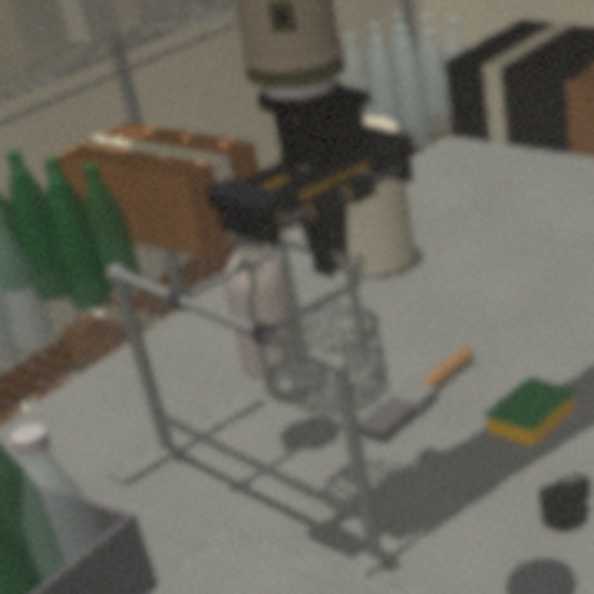

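Run:
```python
from h import *
c=load('s5');s=r.read_state()
m=np.array([.6579,-.4508]);yv=np.array([.189,.982]);xv=np.array([yv[1],-yv[0]])
f=lambda x,y,z:np.r_[m+x*xv+y*yv,z]
P=[f(0,.065,.231),f(-.12,.065,.231),f(-.13,.065,.26)]
q=proj(c,P)
b=s['ee_pos'][:2]-.024*yv
g=lambda y,z:np.r_[b+y*yv,z+s['ee_pos'][2]+.0165-.165]
q2=proj(c,[g(-.049,.0),g(-.049,.16),g(-.042,.165),g(.042,.165),g(.049,.16),g(.049,0)])
a=cv2.imread('pics/s5.png'); S=5
a=cv2.resize(a[120:250,170:310],None,fx=S,fy=S,interpolation=2)
for Q,col in((q,(0,0,255)),(q2,(0,255,0))):
    cv2.polylines(a,[np.int32((Q-[170,120])*S)],False,col,1)
cv2.imwrite('pics/s5b.png',a)
```

```text
(no output)
```

View pics/s5b.png

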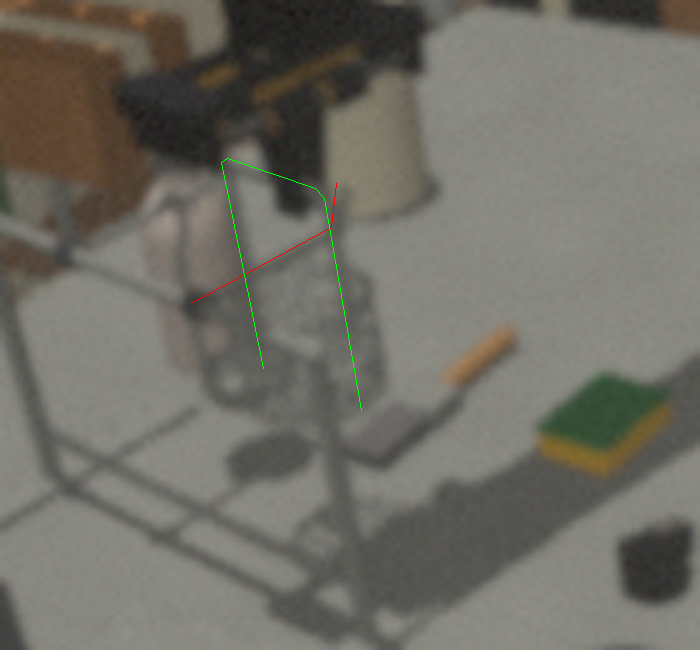

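Run:
```python
from h import *
s=r.read_state()
yv=np.array([.189,.982])
for im,S,x0,y0,x1,y1 in (('w5',4,240,150,400,270),('s5',6,190,130,300,220)):
  c=load(im);a=cv2.imread(f'pics/{im}.png');a=cv2.resize(a[y0:y1,x0:x1],None,fx=S,fy=S,interpolation=2)
  for off,col in((.024,(0,255,0)),(.018,(0,0,255))):
    b=s['ee_pos'][:2]-off*yv
    g=lambda y,z:np.r_[b+y*yv,z+s['ee_pos'][2]+.0165-.165]
    q2=proj(c,[g(-.049,.0),g(-.049,.16),g(-.042,.165),g(.042,.165),g(.049,.158),g(.049,0)])
    cv2.polylines(a,[np.int32((q2-[x0,y0]+.5)*S)],False,col,1)
    if im=='w5':
      for q in np.int32((q2-[x0,y0]+.5)*S): cv2.circle(a,tuple(int(v) for v in q),6,col,1)
      th=np.linspace(0,2*np.pi,60); xv=np.array([yv[1],-yv[0]])
      q=proj(c,[np.r_[b+.048*np.cos(t)*xv+.048*np.sin(t)*yv,s['ee_pos'][2]+.0165-.09] for t in th])
      cv2.polylines(a,[np.int32((q-[x0,y0]+.5)*S)],False,col,1)
  cv2.imwrite(f'pics/{im}c.png',a)
```

View pics/w5c.png

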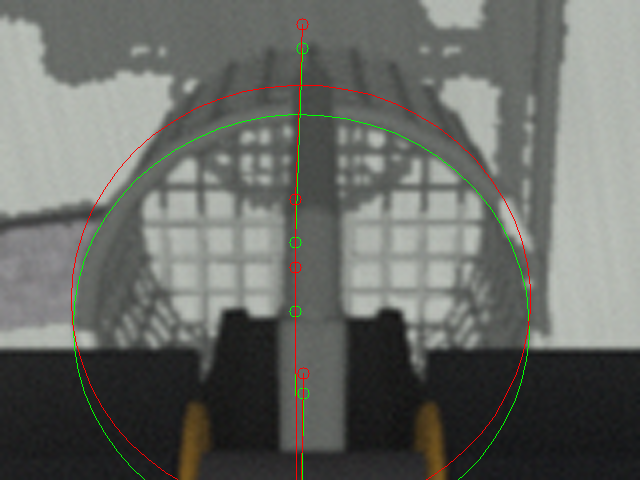

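View pics/s5c.png

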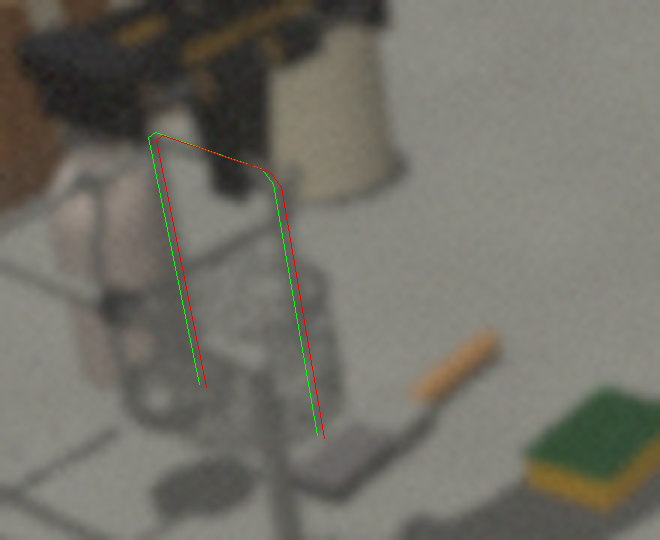

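```bash
python3 -m crank '[[-1,[0,-1,8],0],[-1,[0,-2,20],0],[-1,[0,-2,32],0],[-1,[0,-2,40],0],[-1,[0,-2,45],0],[-1,[0,-2,45],0]]'
python3 - <<'E'
from h import *
go([.596,-.3484,.222],79.1)
E
```

```text
time: 8.77
ee_pos: [0.5926, -0.3496, 0.2247]
eef_rot: [0.772, 0.636, -0.001, -0.001]
ft_force: [-0.5, 0.3, -2.8]
width: 0.0082
t8.77 shift [1.9 3.1 2.7] turn -0.16 | pos [ 0.5926 -0.3496  0.2247] yaw 78.94 tilt 0.14 F [-0.5  0.3 -2.8] T [ 0.07 -0.02  0.07] w 0.0082 q [ 0.83  0.53 -0.55  1.24  0.27  1.45  0.11]
```

```bash
python3 -m crank '[[-1,[0,2,1],0],[-1,[0,3,2],0],[-1,[0,3,3],0],[-1,[0,3,3],0]]'
python3 - <<'E'
from h import *
go([.596,-.3484,.222],79.1)
snap('wrist','w6');snap('scene','s6');
a=cv2.imread('pics/s6.png'); cv2.imwrite('pics/s6a.png',cv2.resize(a[130:240,180:310],None,fx=5,fy=5,interpolation=2))
E
```

```text
time: 9.1
ee_pos: [0.5966, -0.3503, 0.2237]
eef_rot: [0.772, 0.636, 0.0, 0.0]
ft_force: [-0.3, 0.1, -2.3]
width: 0.0086
t9.10 shift [ 1.7 -1.   1.7] turn -0.14 | pos [ 0.5966 -0.3503  0.2237] yaw 78.96 tilt 0.02 F [-0.3  0.1 -2.3] T [-0.02 -0.03 -0.01] w 0.0086 q [ 0.82  0.54 -0.55  1.23  0.27  1.44  0.11]
```

View pics/s6a.png

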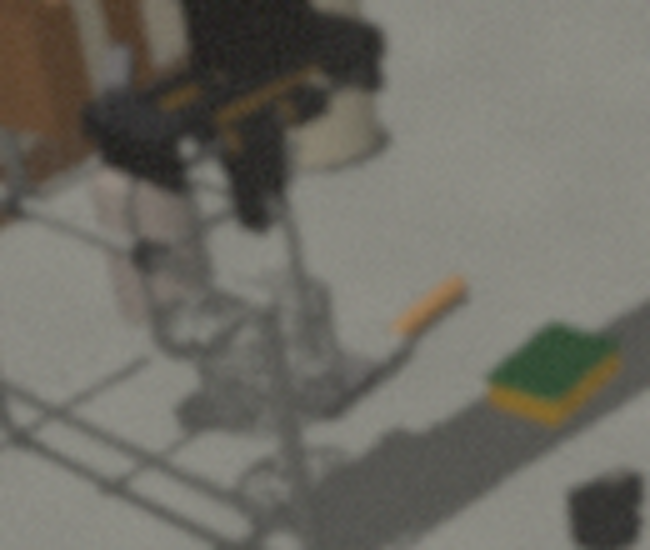

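View pics/w6.png

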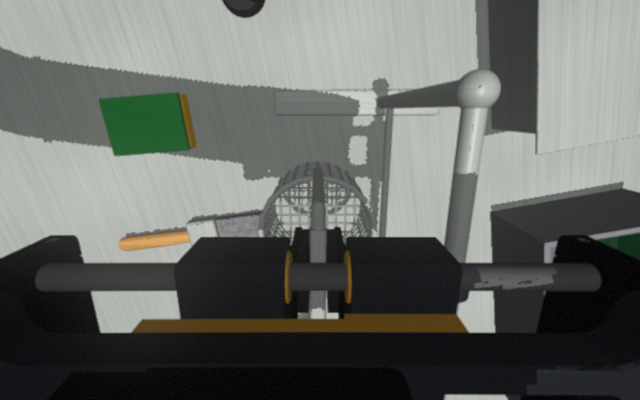

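```bash
python3 -m crank '[[-1,[0,0,1],0],[-1,[0,0,2],0],[-1,[0,0,3],0],[-1,[0,0,3],0]]'; python3 -m crank '[[-1,[0,0,1],0],[-1,[0,0,1.5],0],[-1,[0,0,1.5],0]]'
```

```text
time: 9.53
ee_pos: [0.5969, -0.3503, 0.2228]
eef_rot: [0.772, 0.636, 0.0, 0.001]
ft_force: [-4.7, 1.8, 9.6]
width: 0.009
time: 9.78
ee_pos: [0.597, -0.3503, 0.2225]
eef_rot: [0.772, 0.636, 0.0, 0.002]
ft_force: [-6.3, 3.9, 15.3]
width: 0.0082
```

```bash
python3 -m crank '[[-1,[0,0,-2],0],[-1,[0,0,-3],0],[-0.8,[0,0,-3],0],[-0.6,[0,0,-3],0],[-0.4,[0,0,-3],0],[-0.2,[0,0,-3],0],[-0.1,[0,0,-3],0],[-0.1,[0,0,-3],0]]'
python3 - <<'E'
from h import *
go([.596,-.3484,.322],79.1)
snap('wrist','w7');snap('scene','s7');
a=cv2.imread('pics/s7.png'); cv2.imwrite('pics/s7a.png',cv2.resize(a[130:240,180:310],None,fx=5,fy=5,interpolation=2))
E
```

```text
time: 10.45
ee_pos: [0.5964, -0.3503, 0.2217]
eef_rot: [0.772, 0.636, -0.0, -0.0]
ft_force: [-0.7, -0.3, -1.0]
width: 0.0338
t10.45 shift [   1.8   -0.8 -100.3] turn -0.15 | pos [ 0.5964 -0.3503  0.2217] yaw 78.95 tilt 0.02 F [-0.7 -0.3 -1. ] T [-0.   -0.09 -0.07] w 0.0338 q [ 0.82  0.54 -0.55  1.23  0.27  1.44  0.11]
```

View pics/s7a.png

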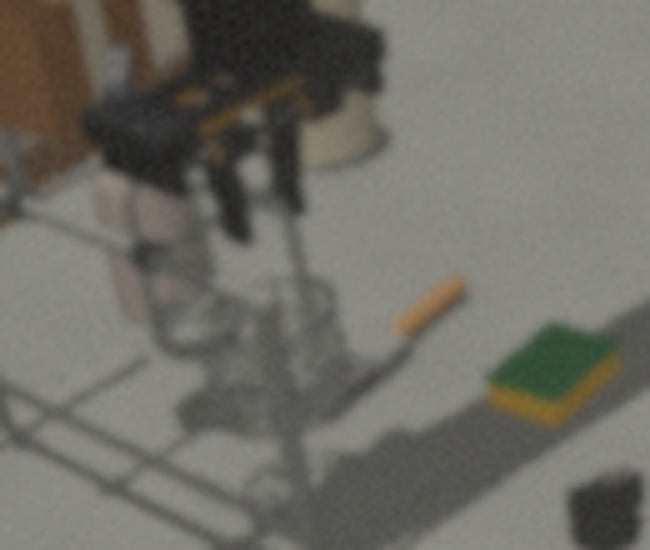

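View pics/w7.png

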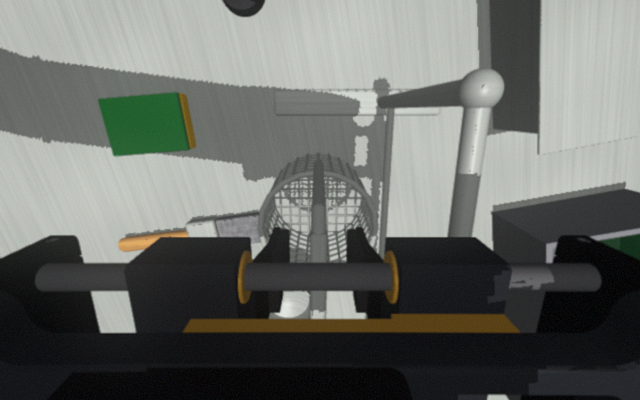

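```bash
python3 -m crank '[[-0.1,[0,0,-5],0],[-0.1,[0,0,-15],0],[-0.1,[0,0,-35],0],[-0.1,[0,0,-65],0],[-0.1,[0,0,-95],0],[-0.1,[0,0,-110],0]]'
python3 - <<'E'
from h import *
go([.5505,-.135,.20],-28)
snap('wrist','w8');
E
```

```text
time: 11.05
ee_pos: [0.597, -0.3503, 0.3374]
eef_rot: [0.772, 0.636, 0.001, 0.002]
ft_force: [-0.6, -0.4, 1.2]
width: 0.0388
t11.05 shift [202.6 -87.6 136.7] turn 106.94 | pos [ 0.597  -0.3503  0.3374] yaw 78.94 tilt 0.30 F [-0.6 -0.4  1.2] T [-0.04 -0.12  0.02] w 0.0388 q [ 0.79  0.51 -0.55  1.02  0.26  1.66  0.13]
```

View pics/w8.png

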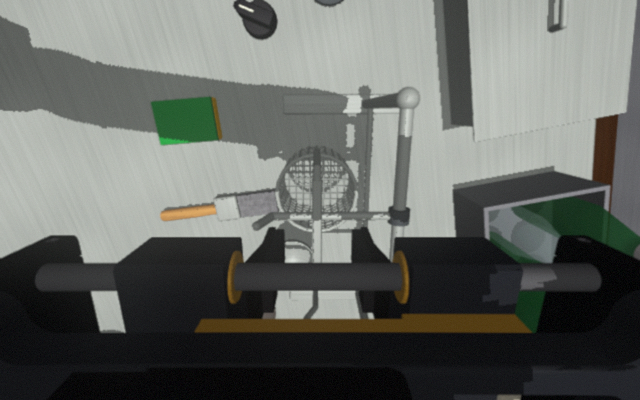

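```bash
python3 -m crank '[[0,[30,-10,0],-6],[0,[60,-25,0],-12],[0,[95,-40,0],-18],[0,[130,-55,5],-24],[0,[160,-70,20],-30],[0,[185,-80,40],-36],[0,[203,-88,65],-42],[0,[203,-88,90],-48],[0,[203,-88,115],-54],[0,[203,-88,130],-60],[0,[203,-88,137],-67],[0,[203,-88,137],-73]]' && python3 -m crank '[[0,[0,0,0],0],[0,[0,0,0],0]]'
python3 - <<'E'
from h import *
go([.5505,-.135,.20],152)
snap('wrist','w9');
E
```

```text
time: 12.1
ee_pos: [0.5481, -0.1341, 0.1938]
eef_rot: [0.239, 0.971, -0.0, -0.001]
ft_force: [-0.6, 0.1, -0.1]
width: 0.0434
time: 12.27
ee_pos: [0.5492, -0.1343, 0.1957]
eef_rot: [0.244, 0.97, 0.0, 0.0]
ft_force: [0.5, -0.3, -0.0]
width: 0.0434
t12.27 shift [-1.5 -0.  -4.3] turn -0.25 | pos [ 0.5492 -0.1343  0.1957] yaw 151.75 tilt 0.05 F [ 0.5 -0.3 -0. ] T [ 0.03 -0.19 -0.06] w 0.0434 q [ 0.85  0.33 -0.84  1.63  0.25  1.3   1.05]
```

View pics/w9.png

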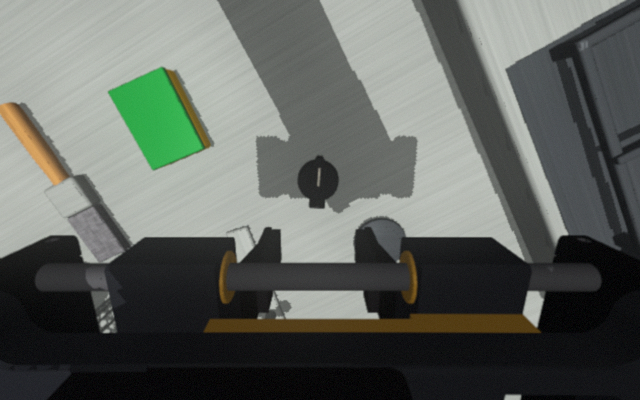

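Run:
```python
from h import *
c=load('w9')
a=cv2.imread('pics/w9.png'); a=cv2.convertScaleAbs(a[145:220,280:360],alpha=2.5,beta=10);a=cv2.resize(a,None,fx=8,fy=8,interpolation=2)
def draw(px,py,yaw,col):
    M=R.from_euler('z',yaw,degrees=True).as_matrix();o=np.array([px,py,0])
    th=np.linspace(0,2*np.pi,50)
    for pts in ([[.025*np.cos(t),.025*np.sin(t),.0] for t in th],[[.025*np.cos(t),.025*np.sin(t),.016] for t in th],[[-.024,-.009,.042],[.024,-.009,.042],[.024,.009,.042],[-.024,.009,.042],[-.024,-.009,.042]],[[-.031,0,.016],[-.031,0,.01]]):
        q=proj(c,[o+M@np.array(p) for p in pts]); cv2.polylines(a,[np.int32((q-[280,145]+.5)*8)],False,col,1)
p=atz(c,(318,179),.01);print(p)
draw(p[0],p[1],-28,(0,255,0))
cv2.imwrite('pics/w9a.png',a)
```

```text
[ 0.55270041 -0.13564492  0.01      ]
```

View pics/w9a.png

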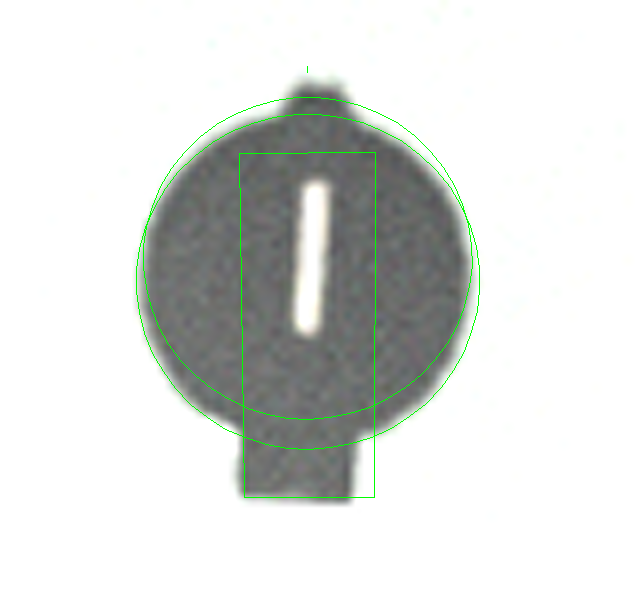

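Run:
```python
from h import *
c=load('w9')
a=cv2.imread('pics/w9.png'); a=cv2.convertScaleAbs(a[145:220,280:360],alpha=2.5,beta=10);a=cv2.resize(a,None,fx=8,fy=8,interpolation=2)
def draw(px,py,yaw,col):
    M=R.from_euler('z',yaw,degrees=True).as_matrix();o=np.array([px,py,0])
    th=np.linspace(0,2*np.pi,50)
    for pts in ([[.025*np.cos(t),.025*np.sin(t),.0] for t in th],[[.025*np.cos(t),.025*np.sin(t),.016] for t in th],[[-.024,-.009,.042],[.024,-.009,.042],[.024,.009,.042],[-.024,.009,.042],[-.024,-.009,.042]],[[-.031,0,.016],[-.031,0,.01]]):
        q=proj(c,[o+M@np.array(p) for p in pts]); cv2.polylines(a,[np.int32((q-[280,145]+.5)*8)],False,col,1)
draw(.5532,-.1355,-31.2,(0,255,0))
cv2.imwrite('pics/w9b.png',a)
```

```text
(no output)
```

View pics/w9b.png

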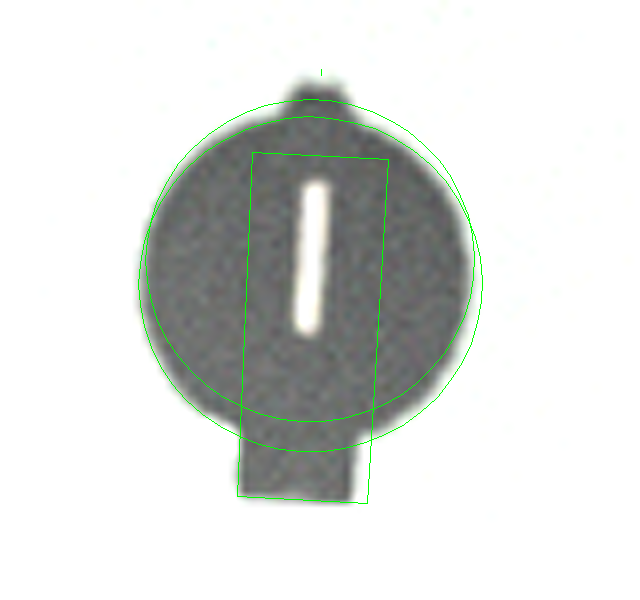

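Run:
```python
from h import *
go([.5529,-.1358,.021],148.8)
```

```text
t12.32 shift [ -3.7   0.4 174.8] turn 2.92 | pos [ 0.5493 -0.1343  0.1958] yaw 151.72 tilt 0.06 F [ 1.1 -0.8  0.8] T [ 0.08 -0.12  0.03] w 0.0438 q [ 0.85  0.32 -0.84  1.63  0.25  1.3   1.05]
```

```bash
python3 -m crank '[[0,[-2,0,30],2],[0,[-3.7,0.4,65],2.9],[0,[-3.7,0.4,100],2.9],[0,[-3.7,0.4,130],2.9],[0,[-3.7,0.4,150],2.9],[0,[-3.7,0.4,165],2.9],[0,[-3.7,0.4,172],2.9],[0,[-3.7,0.4,172],2.9]]'
python3 - <<'E'
from h import *
go([.5529,-.1358,.021],148.8)
snap('wrist','w10');
E
```

```text
time: 12.98
ee_pos: [0.5519, -0.1355, 0.0222]
eef_rot: [0.268, 0.963, -0.0, -0.001]
ft_force: [-0.4, 0.4, 0.8]
width: 0.0434
t12.98 shift [-1.   0.3  1.2] turn 0.14 | pos [ 0.5519 -0.1355  0.0222] yaw 148.94 tilt 0.09 F [-0.4  0.4  0.8] T [ 0.03 -0.14  0.04] w 0.0434 q [ 0.77  0.52 -0.74  1.78  0.41  1.    0.89]
```

View pics/w10.png

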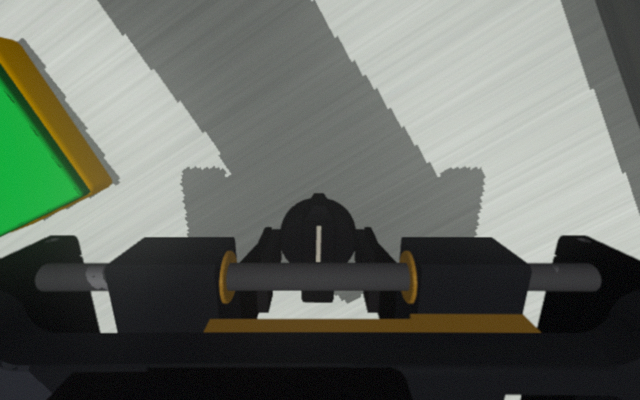

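```bash
python3 -m crank '[[-1,[0,0.2,1],0],[-1,[-1,0.2,2],0],[-1,[-1,0.2,2],0],[-1,[-1,0.2,2],0],[-1,[-1,0.2,2],0],[-1,[-1,0.2,2],0],[-1,[-1,0.2,2],0],[-1,[-1,0.2,2],0]]' 45
python3 - <<'E'
from h import *
go([.5529,-.1358,.12],148.8)
E
```

```text
time: 13.7
ee_pos: [0.5536, -0.1361, 0.0215]
eef_rot: [0.267, 0.964, -0.0, 0.0]
ft_force: [-1.0, -1.1, 6.3]
width: 0.0175
t13.70 shift [  0.7  -0.2 -98.5] turn 0.25 | pos [ 0.5536 -0.1361  0.0215] yaw 149.05 tilt 0.04 F [-1.  -1.1  6.3] T [-0.04  0.13 -0.01] w 0.0175 q [ 0.76  0.53 -0.74  1.78  0.42  1.    0.89]
```

```bash
python3 - <<'E'
from h import *
go([.522,.257,.20],181)
E
python3 -m crank '[[-1,[0,0,-10],0],[-1,[0,0,-35],0],[-1,[0,0,-75],0],[-1,[0,0,-115],0],[-1,[0,0,-150],0],[-1,[0,0,-180],0]]'
python3 - <<'E'
from h import *
go([.522,.257,.20],181)
E
```

```text
t13.70 shift [ 229.2  320.8 -178.7] turn -31.95 | pos [ 0.5536 -0.1361  0.0215] yaw 149.05 tilt 0.04 F [-1.  -1.1  6.3] T [-0.04  0.13 -0.01] w 0.0175 q [ 0.76  0.53 -0.74  1.78  0.42  1.    0.89]
time: 14.2
ee_pos: [0.5535, -0.1355, 0.2043]
eef_rot: [0.266, 0.964, 0.0, 0.001]
ft_force: [-0.1, -0.7, -0.2]
width: 0.0172
t14.20 shift [228.7 320.6   4.1] turn -31.91 | pos [ 0.5535 -0.1355  0.2043] yaw 149.09 tilt 0.10 F [-0.1 -0.7 -0.2] T [ 0.02 -0.15 -0.  ] w 0.0172 q [ 0.85  0.33 -0.83  1.6   0.25  1.32  1.01]
```

```bash
python3 -m crank '[[-1,[10,14,0],-3],[-1,[29,41,0],-6],[-1,[50,70,0],-9],[-1,[71,100,0],-12],[-1,[93,130,0],-15],[-1,[115,161,0],-18],[-1,[136,191,0],-21],[-1,[158,221,0],-24],[-1,[180,252,0],-27],[-1,[200,280,0],-30],[-1,[217,304,0],-32],[-1,[229,320,2],-32]]' && python3 -m crank '[[-1,[0,0,0],0],[-1,[0,0,0],0],[-1,[0,0,0],0]]'
python3 - <<'E'
from h import *
go([.522,.257,.20],181)
snap('wrist','w11');
go([.522,.257,.20],181)
E
```

```text
time: 15.2
ee_pos: [0.5199, 0.2601, 0.1993]
eef_rot: [-0.012, 1.0, 0.001, -0.0]
ft_force: [-0.3, -0.3, -1.2]
width: 0.0174
time: 15.45
ee_pos: [0.5215, 0.2556, 0.1988]
eef_rot: [-0.009, 1.0, -0.0, -0.0]
ft_force: [0.4, 0.5, -1.1]
width: 0.0179
t15.45 shift [-0.5  1.4 -1.2] turn 0.05 | pos [0.5215 0.2556 0.1988] yaw -178.95 tilt 0.05 F [ 0.4  0.5 -1.1] T [ 0.05 -0.19  0.02] w 0.0179 q [ 0.28  0.43 -1.04  1.57  0.38  1.35  0.78]
t15.50 shift [-0.2  2.  -1.1] turn -0.02 | pos [0.5218 0.255  0.1989] yaw -179.02 tilt 0.05 F [ 0.1 -0.1 -1. ] T [ 0.08 -0.14  0.02] w 0.0178 q [ 0.28  0.43 -1.04  1.57  0.38  1.35  0.78]
```

View pics/w11.png

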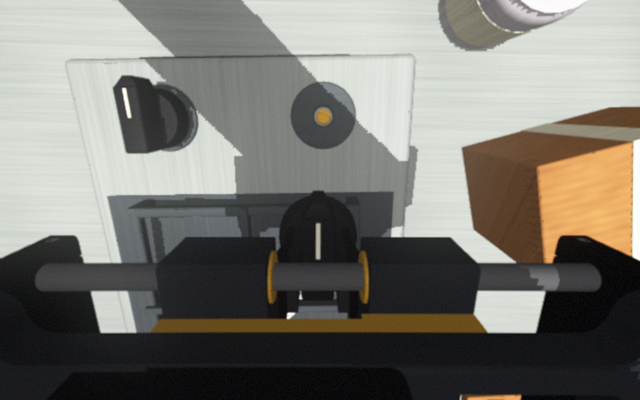

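Run:
```python
import cv2
a=cv2.imread('pics/w11.png'); cv2.imwrite('pics/w11a.png',cv2.resize(a[75:160,280:365],None,fx=7,fy=7,interpolation=2))
cv2.imwrite('pics/w11b.png',cv2.resize(a[100:132,306:340],None,fx=17,fy=17,interpolation=0))
```

```text
(no output)
```

View pics/w11a.png

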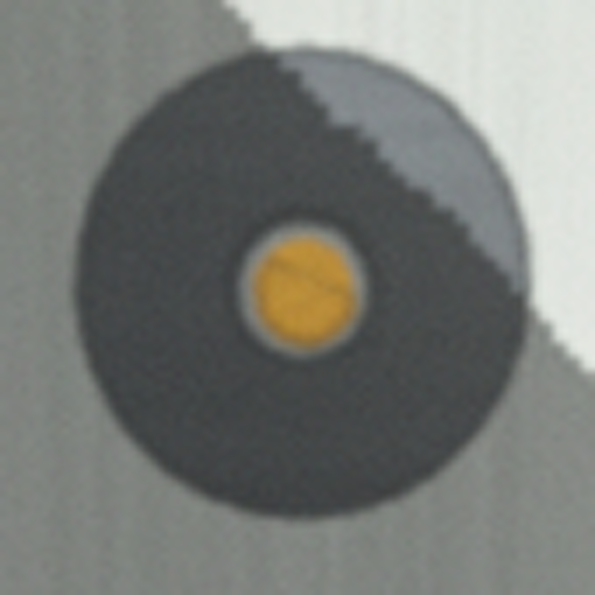

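View pics/w11b.png

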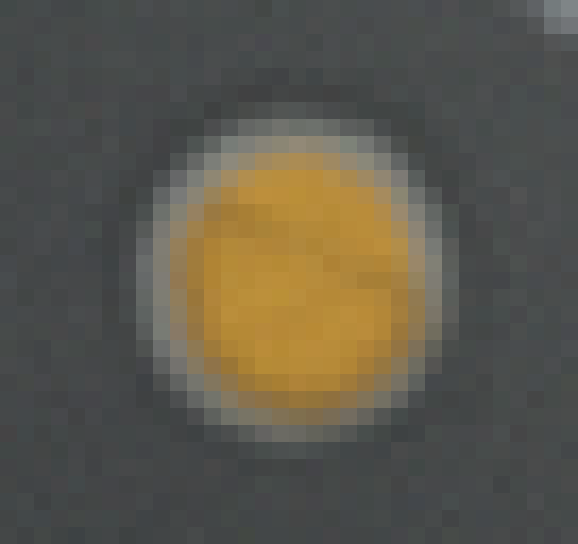

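Run:
```python
from h import *
c=load('w11'); print(atz(c,(323.2,116.2),.1105), atz(c,(323.0,115.3),.086))
sp=atz(c,(323.2,116.2),.1105)
a=np.radians(157); go([sp[0]-.07*np.cos(a),sp[1]-.07*np.sin(a),.157],157)
```

```text
[0.4509503  0.25828145 0.1105    ] [0.45069225 0.25852416 0.086     ]
t15.50 shift [  6.8 -24.   41.9] turn 23.98 | pos [0.5218 0.255  0.1989] yaw -179.02 tilt 0.05 F [ 0.1 -0.1 -1. ] T [ 0.08 -0.14  0.02] w 0.0178 q [ 0.28  0.43 -1.04  1.57  0.38  1.35  0.78]
```

```bash
python3 -m crank '[[-1,[2,-6,10],6],[-1,[4,-12,20],12],[-1,[6,-18,30],18],[-1,[6.8,-24,38],24],[-1,[6.8,-24,42],24],[-1,[6.8,-24,42],24],[-1,[6.8,-24,42],24]]'
python3 - <<'E'
from h import *
c=snap('wrist','w12');go([.5,.2,.2],157)
a=cv2.imread('pics/w12.png');cv2.imwrite('pics/w12a.png',cv2.resize(a[60:260,220:420],None,fx=3,fy=3,interpolation=2))
u=proj(c,[.451,.2583,.1105])[0].astype(int);print(u)
x0,y0=u-20;cv2.imwrite('pics/w12b.png',cv2.resize(a[y0:y0+40,x0:x0+40],None,fx=14,fy=14,interpolation=2))
E
```

```text
time: 16.08
ee_pos: [0.5155, 0.2319, 0.1574]
eef_rot: [0.198, 0.98, 0.0, 0.0]
ft_force: [-0.2, -0.4, -1.1]
width: 0.0177
t16.13 shift [  1.8 -35.7 -42.4] turn 0.20 | pos [0.5155 0.2323 0.1576] yaw 157.20 tilt 0.04 F [-0.1 -0.1 -0.9] T [ 0.07 -0.16  0.02] w 0.0175 q [ 0.27  0.4  -0.96  1.67  0.34  1.25  0.42]
[317 118]
```

View pics/w12b.png

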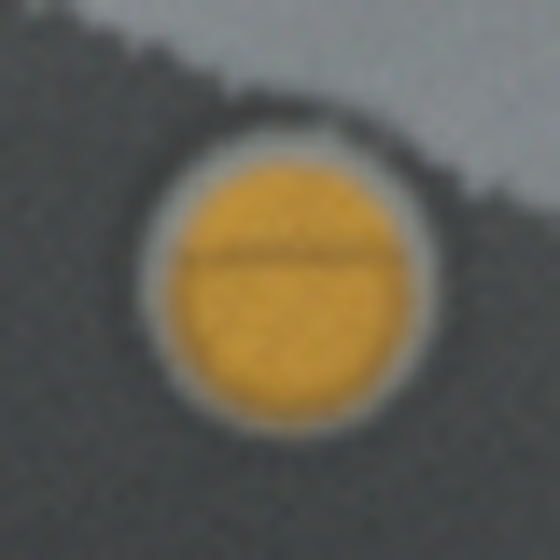

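View pics/w12a.png

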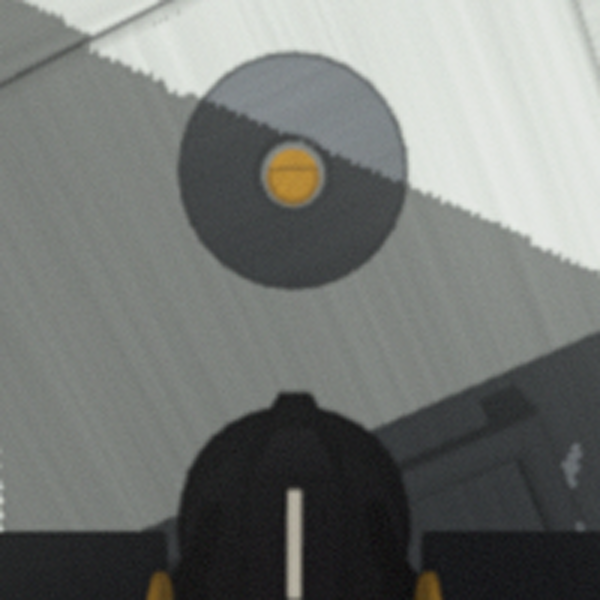

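Run:
```python
from h import *
c=load('w12');s=r.read_state()
a=cv2.imread('pics/w12.png'); a=cv2.convertScaleAbs(a[180:265,270:370],alpha=2.2,beta=10);S=7;a=cv2.resize(a,None,fx=S,fy=S,interpolation=2)
M=R.from_quat(s['eef_rot']).as_matrix();tx=M[:,0]; ty=M[:,1]
def pt(dx,p): # knob frame x = -tool x, y = -? z up
    return s['ee_pos']+M@np.array([dx-p[0],p[1],.0215-p[2]])
th=np.linspace(0,2*np.pi,60)
for dx,col in((0,(0,255,0)),(.002,(0,0,255))):
    for pts in ([[.025*np.cos(t),.025*np.sin(t),0] for t in th],[[.025*np.cos(t),.025*np.sin(t),.016] for t in th],[[-.031,-.003,.016],[-.031,.003,.016]],[[-.031,-.003,0],[-.031,.003,0]],[[-.024,-.009,.042],[-.024,.009,.042]]):
        q=proj(c,[pt(dx,p) for p in pts]);cv2.polylines(a,[np.int32((q-[270,180]+.5)*S)],False,col,1)
cv2.imwrite('pics/w12c.png',a)
print('spindle',atz(c,(317.9,118.9),.1105), 'ring',atz(c,(317.7,118.2),.086))
# tolerance check: spindle center via disc outline rows
```

```text
spindle [0.45142779 0.25874183 0.1105    ] ring [0.45158849 0.25855473 0.086     ]
```

View pics/w12c.png

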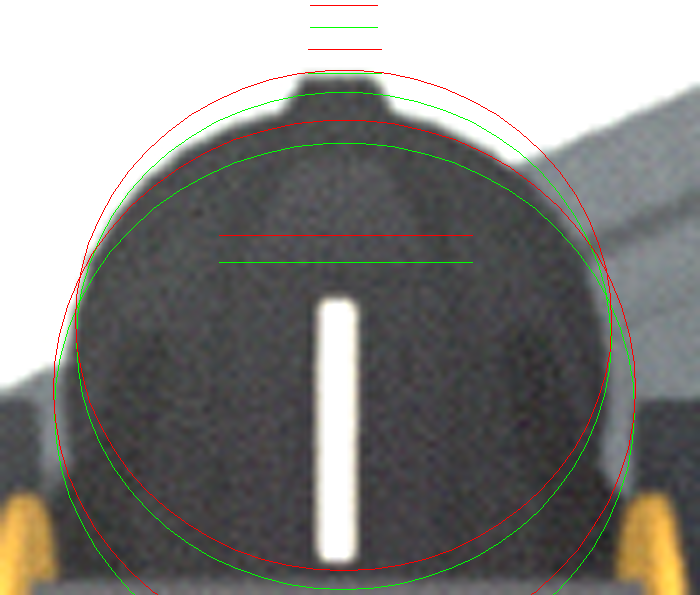

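Run:
```python
from h import *
go([.4519,.2591,.144],157.3)
```

```text
t16.13 shift [69.   0.1 13.6] turn -0.10 | pos [0.5155 0.2323 0.1576] yaw 157.20 tilt 0.04 F [-0.1 -0.1 -0.9] T [ 0.07 -0.16  0.02] w 0.0175 q [ 0.27  0.4  -0.96  1.67  0.34  1.25  0.42]
```

```bash
python3 -m crank '[[-1,[15,0,0],0],[-1,[35,0,0],0],[-1,[52,0,0],0],[-1,[64,0.1,3],0],[-1,[69,0.1,8],0],[-1,[69,0.1,13],0],[-1,[69,0.1,13.6],0],[-1,[69,0.1,13.6],0],[-1,[69,0.1,13.6],0]]'
python3 - <<'E'
from h import *
go([.4519,.2591,.144],157.3)
for n in('wrist','scene'):snap(n,n[0]+'13')
a=cv2.imread('pics/s13.png'); cv2.imwrite('pics/s13a.png',cv2.resize(a[160:270,370:480],None,fx=5,fy=5,interpolation=2))
E
```

```text
time: 16.88
ee_pos: [0.4524, 0.2587, 0.1433]
eef_rot: [0.199, 0.98, 0.0, -0.0]
ft_force: [0.2, -0.1, -0.1]
width: 0.0173
t16.88 shift [ 0.6  0.2 -0.7] turn -0.30 | pos [0.4524 0.2587 0.1433] yaw 157.00 tilt 0.02 F [ 0.2 -0.1 -0.1] T [ 0.12 -0.12 -0.03] w 0.0173 q [ 0.27  0.32 -1.01  1.79  0.29  1.19  0.34]
```

View pics/s13a.png

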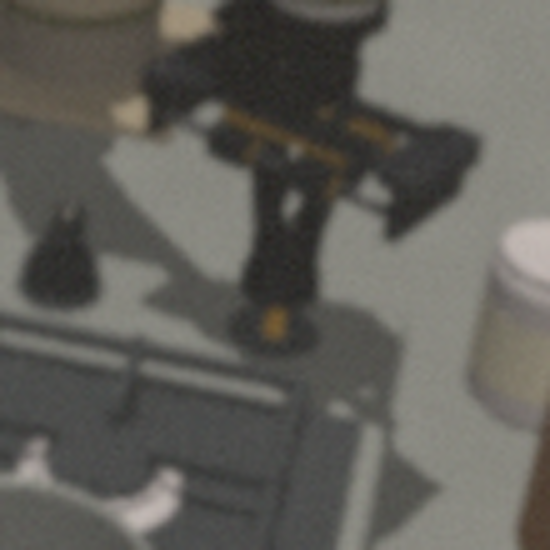

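View pics/w13.png

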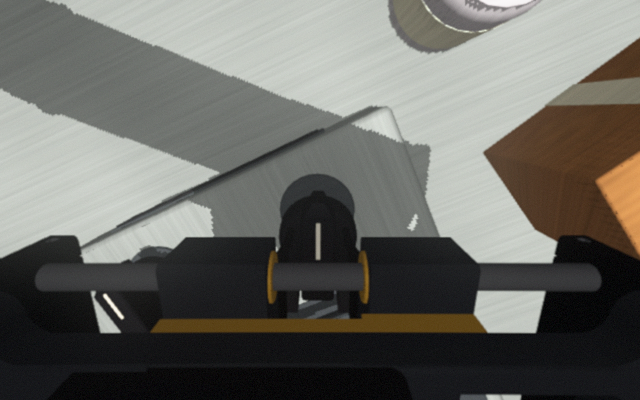

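```bash
python3 -m crank '[[-1,[0.6,0.2,3],-0.3],[-1,[0.6,0.2,6],-0.3],[-1,[0.6,0.2,9],-0.3],[-1,[0.6,0.2,11],-0.3],[-1,[0.6,0.2,11],-0.3]]' && python3 -m crank '[[-1,[0,0,1.5],0],[-1,[0,0,3],0],[-1,[0,0,3],0]]' && python3 -m crank '[[-1,[0,0,1.5],0],[-1,[0,0,3],0],[-1,[0,0,3],0]]'
```

```text
time: 17.4
ee_pos: [0.4509, 0.2594, 0.1318]
eef_rot: [0.196, 0.981, -0.0, -0.0]
ft_force: [-1.5, 0.6, -0.6]
width: 0.0176
time: 17.65
ee_pos: [0.4511, 0.2595, 0.1292]
eef_rot: [0.196, 0.981, -0.0, -0.0]
ft_force: [-0.1, -0.1, -0.6]
width: 0.0175
time: 17.9
ee_pos: [0.4509, 0.2595, 0.1261]
eef_rot: [0.196, 0.981, -0.0, -0.0]
ft_force: [-0.5, 0.1, -1.7]
width: 0.0175
```

```bash
python3 -m crank '[[-1,[0,0,1.5],0],[-1,[0,0,3],0],[-1,[0,0,3],0]]' && python3 -m crank '[[-1,[0,0,1.5],0],[-1,[0,0,3],0],[-1,[0,0,3],0]]' && python3 -m crank '[[-1,[0,0,1],0],[-1,[0,0,2],0],[-1,[0,0,2],0]]' && python3 -m crank '[[-1,[0,0,1],0],[-1,[0,0,2],0],[-1,[0,0,2],0]]'
```

```text
time: 18.15
ee_pos: [0.4509, 0.2595, 0.1231]
eef_rot: [0.196, 0.981, -0.0, -0.0]
ft_force: [-0.9, -0.6, -1.4]
width: 0.0177
time: 18.4
ee_pos: [0.451, 0.2596, 0.1201]
eef_rot: [0.196, 0.981, -0.0, -0.0]
ft_force: [-2.1, 0.4, -0.4]
width: 0.0175
time: 18.65
ee_pos: [0.451, 0.2595, 0.1182]
eef_rot: [0.196, 0.981, -0.0, -0.0]
ft_force: [-3.2, -0.0, -0.8]
width: 0.0175
time: 18.9
ee_pos: [0.451, 0.2596, 0.1163]
eef_rot: [0.196, 0.981, -0.0, -0.0]
ft_force: [-4.2, -1.2, 2.7]
width: 0.0176
```

```bash
python3 -m crank '[[-1,[0.3,0,1],0],[-1,[0.3,0,2],0],[-1,[0.3,0,3],0],[-1,[0.3,0,3],0]]' 55 && python3 -m crank '[[-1,[0,0,1],0],[-1,[0,0,2],0],[-1,[0,0,3],0],[-1,[0,0,3],0]]' && python3 -m crank '[[-1,[0,0,1],0],[-1,[0,0,2],0],[-1,[0,0,2],0]]'
```

```text
time: 19.23
ee_pos: [0.451, 0.2596, 0.1134]
eef_rot: [0.196, 0.981, -0.0, 0.0]
ft_force: [-4.5, -1.8, 4.8]
width: 0.0177
time: 19.57
ee_pos: [0.451, 0.2596, 0.1106]
eef_rot: [0.196, 0.981, -0.0, 0.0]
ft_force: [-4.8, -2.1, 7.8]
width: 0.0174
time: 19.82
ee_pos: [0.4512, 0.2597, 0.1096]
eef_rot: [0.196, 0.981, -0.0, 0.0]
ft_force: [-8.5, -4.7, 18.3]
width: 0.0176
```

```bash
python3 -m crank '[[-1,[0,0,0.5],0],[-1,[0,0,0.5],0],[-1,[0,0,0.5],0]]'
python3 - <<'E'
from h import *
for n in('wrist','scene','top'):snap(n,n[0]+'14')
go([.4519,.2591,.1096],157.3)
a=cv2.imread('pics/s14.png'); b=cv2.imread('pics/t14.png');w=cv2.imread('pics/w14.png')
cv2.imwrite('pics/f14.png',np.hstack([cv2.resize(a[130:250,170:290],(390,390),interpolation=2),cv2.resize(b[140:230,370:460],(390,390),interpolation=2)]))
cv2.imwrite('pics/g14.png',np.hstack([cv2.resize(a[160:270,370:480],(390,390),interpolation=2),cv2.resize(w[130:330,220:420],(390,390),interpolation=2)]))
E
```

```text
time: 20.07
ee_pos: [0.4512, 0.2598, 0.1095]
eef_rot: [0.196, 0.981, -0.0, 0.001]
ft_force: [-10.0, -6.3, 23.8]
width: 0.0176
t20.22 shift [-0.9 -0.4 -0.1] turn 0.05 | pos [0.4512 0.2598 0.1095] yaw 157.35 tilt 0.08 F [-9.3 -6.1 23.1] T [-1.47  2.22  0.02] w 0.0178 q [ 0.24  0.36 -0.99  1.83  0.33  1.13  0.31]
```

View pics/f14.png

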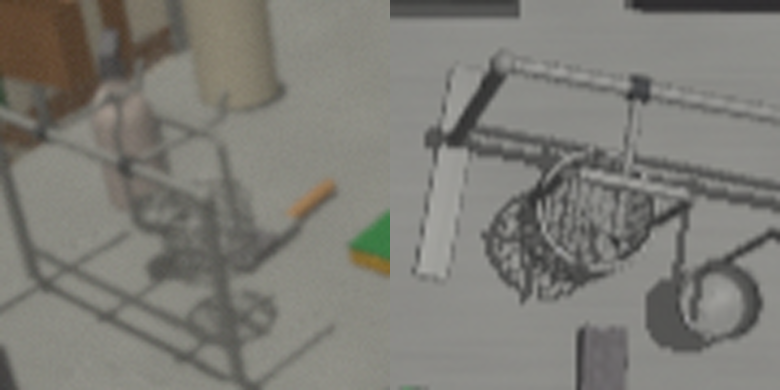

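View pics/g14.png

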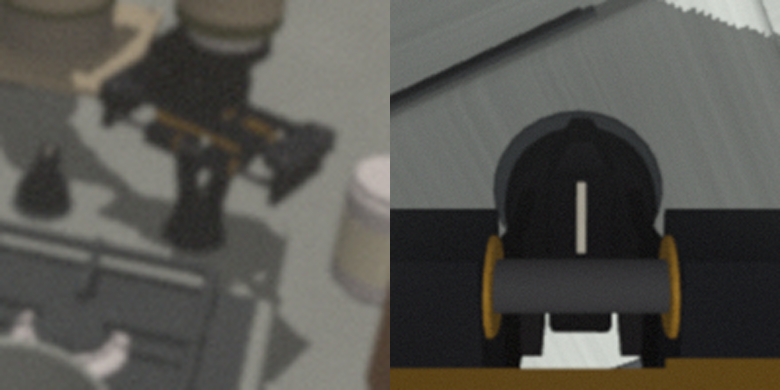

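```bash
python3 -c "
from bench import r
print(r.close_job())"
```

```text
the job is handed in; nothing more can be done
None
```

The basket hangs by its handle on the empty prong. The knob is on the bare spindle and was held pressed at the valve's stop when I handed the job in at about 20.2 s.

**Basket:** I let it go and it stayed put. The last top and scene pictures show its bar lying across the prong, with the prong close to the middle of the bar.

**Knob angle:** The spindle's flat was turned to about −23° from world x. I lined the knob up with it to within an estimated 1–2°.

**Knob fit:** It slid down with almost no vertical force and met the spindle tip at the height expected for fully home. Pressing it in took about 5 to 8 N over roughly 6–7 mm, then the force rose sharply at the stop. At hand-in I was holding it with about 23 N.

**What did not agree or could not be checked:**
- **Off-centre knob:** A sideways force of about 11 N (x −9, y −6) stayed on the tool at the end, so the knob is held slightly off the spindle's axis. Moving it 0.3 mm sideways did not relieve this.
- **Knob position in the grip:** My picture estimates of where the knob sat in the gripper differed by up to 2.5 mm, though it went on without trouble.
- **Bore and flat:** Once seated, the flats can no longer be seen, so their meeting is judged from the knob's angle, its free drop and its depth.

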